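# Tighten the clamp bolts over a drum bearing

### The arm

A 7-joint arm with a two-finger parallel gripper is mounted at the origin on a cart in front of the work surface, level with it; the furniture and walls round the work are solid. World frame = base frame: x ahead of the robot, y to its left, z up, the work surface at z = 0. Lengths are in m, angles in rad, forces in N, time in s.
With the tool pointing down it reaches from about 0.4 to 0.85 m from the base axis. Payload 4.5 kg.
Tool frame: the origin (TCP) lies between the finger pads; the fingertips stand 19 mm ahead of it and the grasp point (between the pads) is the TCP; z points along the fingers, y is the line along which they close (so a half turn about z gives the same grasp; the last joint's range is limited). The gripper opens to 85 mm and grips with 20 to 120 N. Pads are 22 mm wide; open, the fingers measure 114 mm over their backs; the gripper's body (76 mm by 85 mm) begins 54 mm behind the grasp point. The pads swing forward as they close: fully open they stand 13 mm farther back than shut.
Start: joints at [-1.166, 0.689, -0.195, 1.565, 0.157, 0.902, -0.215], TCP at [0.226, 0.583, 0.25] pointing down, gripper open.
Joint ranges: [-3.01, 3.01], [-0.46, 2.08], [-1.47, 1.51], [0.13, 2.56], [-1, 4.14], [0.04, 2.09], [-2.66, 2.66]. Speed limits (rad/s): [2.57, 2.57, 3.14, 3.14, 3.14, 3.14, 3.14].

### API

Orientations are given as a unit quaternion [x, y, z, w].
In Python, from rig import robot, gripper_to, solver, monitor, optics, job_done gives the robot as it stands. Calls block until the motion is done:
- robot.movep(position, orientation): joint-space move of the TCP to a pose.
- robot.move_l(position, ori=None, speed=0.15, guard=None): straight line of the TCP; ori=None keeps the orientation; speed is the mean speed in m/s. With guard (N) it stops when the force on the tool has changed by that much, and returns True; else False.
- robot.move_j(angles): joint-space move.
- gripper_to(opening): finger opening in m; the grip force is fixed at half the most; returns when the fingers have stopped.
- robot.hold(seconds).
- solver.ik(position, orientation): joint angles nearest the present ones, or None.
- monitor.sense(): the state.
- optics.snapshot(name): name is "side" or "top" or "wrist"; returns a dict with "color" (384x512x3 uint8, red, green, blue), "fx", "fy", "cx", "cy" (pixels), "k1" (the pictures are not rectified: a ray, as slopes to the right and down, at radius r is drawn at 1 + k1 r^2 times it, then the intrinsics apply), "position" and "attitude" of the camera in the world; the wrist camera has in their place "hand_eye" (4x4, takes a point from camera to tool coordinates, whose origin is the TCP and whose axes are the flange's). Camera axes: x right, y up, looking along -z (the intrinsics and any distortion apply to the point x, -y, -z); pixel columns grow to the right and rows downward; lengths in m; the calibration is good to about 2 mm. A picture is of the moment at which its call begins: read the wrist's pose just before it. There is no depth.
A pose or a line that the arm cannot do raises robot.MotionError and nothing moves.
- job_done(): hands the job in; it is judged then, once.
The state is a dict: "time_s": time; "joint_pos": joint angles; "joint_velocities": joint speeds; "joint_torque": joint torques, N m; "tcp_pos": TCP position; "tcp_rot": TCP orientation; "ft_force": force on the tool from outside, world axes, zero at the start; "wrist_torque": the same for the moment, N m; "grip_width": finger opening in m; "finger_force": force on a finger pad.
Only numpy, scipy, OpenCV 4.12 (cv2) and the standard library are available. Lean on these libraries where they do the work, as an engineer would, in place of code of your own. Each camera call takes 0.05 s, during which the arm holds its last target. There are 200 camera calls.

### The job

A washing-machine drum bearing sits under the clamp ring of the blue repair fixture on the table. Tighten the ring's two captive bolts by turning their knobs clockwise all the way to the end stop: first the red knob, then the black one. Leave the small green grease valve on the fixture's foot as it is.

Things in the scene. Friction and masses are not known exactly. Their poses are not given: they have to be found in the camera images.
- red_bolt (a joint): Turn of the red knob about its upright axis, rad; grows clockwise seen from above; end stop (tight) at 1.40, starts loose between 0.1 and 0.5, so one grasp does it. It stays where left; turning takes about 0.1 N m; it neither rises nor sinks. At the stop the bar's white stripe points straight at the black knob, along a short black line on the clamp ring.
- red_bolt_grip (a point): Red knob: an upright bar 44 mm long, 14 thick, 34 high on a disc 44 mm across. Point on the turning axis, 83 mm above the table; bar top 11 mm above it, disc 19 mm below. x along the bar (white stripe on top of its -x half), y across it (pinch along y), z up; they turn with the knob. The knobs stand 160 mm apart on a screwed-down fixture, facing any way, otherwise no higher than 52 mm.
- black_bolt (a joint): Turn of the black knob, as for the red: grows clockwise seen from above, end stop (tight) at 1.40, starts between 0.1 and 0.5.
- black_bolt_grip (a point): Black plastic bolt knob, same shape, size and axes as the red; at its end stop its white stripe points straight at the red knob.
- green_valve (a joint): Turn of the green grease valve, a bar 36 x 10 mm, its top only 35 mm above the table, on the fixture's foot 113 mm from either knob; rad, 0 as it starts (shut), grows counter-clockwise. To be left alone.

How it is judged:
By the outcome, as a careful person would: the job done as asked, in the order asked, and still so for the second after the job is handed in, with the robot touching nothing.
It also fails if it takes over 48 s, if anything falls off the work surface, if the arm or the gripper's body presses on something with over 40 N, if the wrist force passes 120 N, or if a joint passes its speed limit or range.

## Working session

There is one attempt and no reset: what is moved stays moved. The work goes in short steps, each a Python script; the robot and the scene stay as the last script left them, time stands still between calls to the robot, and variables do not carry over. Pictures are saved under pics/ and viewed, at most 10 in all, crops included, and the job is handed in when it is done.

```bash
mkdir -p pics; ls; python3 - <<'E'
from rig import optics, monitor
import cv2, numpy as np
s=monitor.sense();print(s)
ims=[]
for n in("top","side","wrist"):
    d=optics.snapshot(n); cv2.imwrite(f"pics/{n}0.png",d["color"][:,:,::-1]); 
    print(n,{k:v for k,v in d.items() if k!="color"})
E
```

```text
pics
{'time_s': 0.0, 'joint_pos': array([-1.16617633,  0.69000093, -0.19451538,  1.56637849,  0.15731233,
        0.90250578, -0.21507877]), 'joint_velocities': array([ 0.00016463,  0.00107604, -0.00056933,  0.0006283 , -0.00033128,
       -0.00116028,  0.00105166]), 'joint_torque': array([-2.31083313e-04, -5.39599586e+01, -1.26637716e+00, -1.58542532e+01,
        9.19359096e-03,  9.35926713e-03,  2.29924581e-05]), 'tcp_pos': array([0.2263059 , 0.58190855, 0.24946431]), 'tcp_rot': array([ 1.84291153e-01,  9.82871237e-01, -9.43938722e-04, -1.02054141e-04]), 'ft_force': array([ 0.20374456, -0.04054819,  0.07497282]), 'wrist_torque': array([-0.03498036,  0.04015889, -0.00089913]), 'finger_force': 0.0, 'grip_width': 0.0853180903619594}
top {'fx': 373.05398784457475, 'fy': 373.05398784457475, 'cx': 248.24031629991035, 'cy': 193.17189534555789, 'k1': -0.01166812999610298, 'position': array([0.38864038, 0.03386686, 0.91509859]), 'attitude': array([ 0.07761999, -0.07729507, -0.68000387,  0.72497955])}
side {'fx': 445.2196847249423, 'fy': 445.2196847249423, 'cx': 250.66331659680063, 'cy': 193.15783787709486, 'k1': 0.05768244898606952, 'position': array([ 0.56247568, -0.70177548,  0.46207368]), 'attitude': array([0.52190257, 0.00987567, 0.00523816, 0.85293185])}
wrist {'fx': 295.1923032508914, 'fy': 295.1923032508914, 'cx': 250.85150521483027, 'cy': 187.88251004601804, 'k1': 0.0036285564105210926, 'hand_eye': array([[-7.52083909e-04,  9.50595866e-01,  3.10430240e-01,
         7.97815580e-02],
       [ 9.99999713e-01,  6.86548376e-04,  3.20373572e-04,
         2.88333109e-04],
       [ 9.14204155e-05,  3.10430392e-01, -9.50596110e-01,
        -1.23629859e-01],
       [ 0.00000000e+00,  0.00000000e+00,  0.00000000e+00,
         1.00000000e+00]])}
```

View pics/top0.png

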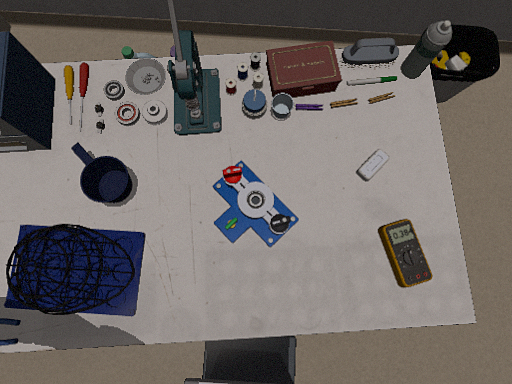

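View pics/side0.png

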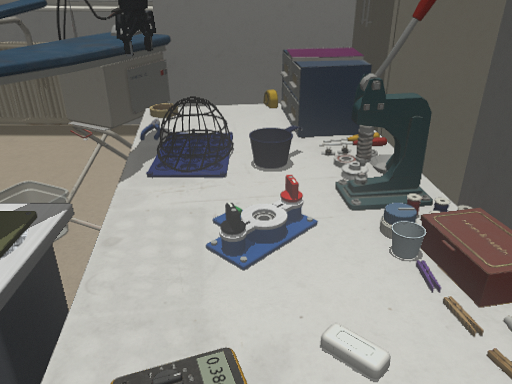

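The top view shows the red knob at about (232,173), the black at (280,223) and the green valve at (231,223). The press is behind the red knob and the cage is on the left. Next I'll localise the knobs and check them from the side.

```bash
cat > h.py <<'E'
import numpy as np, cv2
from scipy.spatial.transform import Rotation as R
from rig import robot, gripper_to, solver, monitor, optics, job_done
def snap(name):
    s=monitor.sense(); d=optics.snapshot(name)
    if name=="wrist":
        Rt=R.from_quat(s["tcp_rot"]).as_matrix(); H=d["hand_eye"]
        d["R"]=Rt@H[:3,:3]; d["p"]=Rt@H[:3,3]+s["tcp_pos"]
    else: d["R"]=R.from_quat(d["attitude"]).as_matrix(); d["p"]=d["position"]
    d["K"]=np.array([[d["fx"],0,d["cx"]],[0,d["fy"],d["cy"]],[0,0,1]]); return d
def rays(d,px):
    u=cv2.undistortPoints(np.array(px,float).reshape(-1,1,2),d["K"],np.array([d["k1"],0,0,0,0.]))[:,0]
    return np.c_[u[:,0],-u[:,1],-np.ones(len(u))]@d["R"].T
def plane(d,px,z):
    v=rays(d,px); return d["p"]+v*((z-d["p"][2])/v[:,2])[:,None]
def project(d,P):
    c=(np.atleast_2d(P)-d["p"])@d["R"]; c=c*[1,-1,-1]
    return cv2.projectPoints(c,np.zeros(3),np.zeros(3),d["K"],np.array([d["k1"],0,0,0,0.]))[0][:,0]
def down(yaw): # tool z down; tool y axis (closing line) at world angle yaw
    y=np.array([np.cos(yaw),np.sin(yaw),0]); z=np.array([0,0,-1.]); x=np.cross(y,z)
    return R.from_matrix(np.c_[x,y,z]).as_quat()
E
python3 - <<'E'
from h import *
d=snap("top")
print(plane(d,[(232,173),(280,223)],.09), plane(d,[(231,223)],.035), plane(d,[(190,130),(173,30)],[.1][0]))
im=d["color"][140:260,190:310]
a=cv2.resize(im,(480,480),interpolation=cv2.INTER_CUBIC)
cv2.imwrite("pics/top1.png",a[:,:,::-1])
s=monitor.sense();print(R.from_quat(s["tcp_rot"]).as_matrix().round(2))
E
```

```text
[[ 0.61752037  0.08030612  0.09      ]
 [ 0.50925294 -0.03477759  0.09      ]] [[0.50982847 0.076822   0.035     ]] [[0.71185159 0.18474309 0.1       ]
 [0.9728232  0.25287611 0.1       ]]
[[-0.93  0.36 -0.  ]
 [ 0.36  0.93 -0.  ]
 [-0.   -0.   -1.  ]]
```

View pics/top1.png

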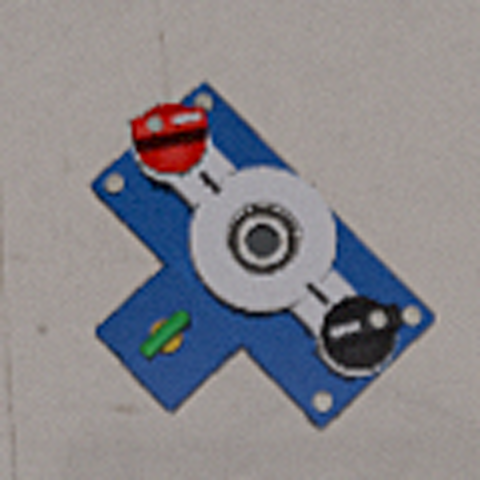

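The stripe on the red bar points right and the black one's points left, each about 50° before its line on the ring. I'll go up and over, then take a close view with the wrist camera.

```bash
python3 - <<'E'
from h import *
for P,ys in (((.617,.08,.09),(185,160,137)),((.509,-.035,.09),(187,137)),((.56,.02,.28),(150,))):
    for y in ys:
        for k in (y,y-180):
            q=solver.ik(P,down(np.radians(k))); print(P,k,None if q is None else np.round(q,2))
robot.move_l([.226,.582,.36])
robot.movep([.563,.022,.28],down(np.radians(150)))
d=snap("wrist"); print(monitor.sense()["time_s"])
np.save("w1.npy",d,allow_pickle=True)
cv2.imwrite("pics/w1.png",d["color"][:,:,::-1])
E
```

```text
(0.617, 0.08, 0.09) 185 [ 0.2   1.01 -0.76  1.67  0.89  0.85  2.26]
(0.617, 0.08, 0.09) 5 [-0.19  0.9  -0.03  1.69  0.05  0.55 -0.16]
(0.617, 0.08, 0.09) 160 [ 0.15  0.98 -0.66  1.67  0.8   0.78  1.9 ]
(0.617, 0.08, 0.09) -20 [-0.24  0.9   0.06  1.7  -0.09  0.55 -0.47]
(0.617, 0.08, 0.09) 137 [ 0.09  0.95 -0.55  1.68  0.7   0.72  1.58]
(0.617, 0.08, 0.09) -43 [-0.28  0.91  0.14  1.7  -0.22  0.55 -0.76]
(0.509, -0.035, 0.09) 187 [ 0.4   0.91 -0.72  2.02  1.04  0.64  2.23]
(0.509, -0.035, 0.09) 7 [ 0.02  0.81 -0.07  2.04  0.18  0.3  -0.08]
(0.509, -0.035, 0.09) 137 [ 0.39  0.9  -0.71  2.02  1.04  0.64  1.36]
(0.509, -0.035, 0.09) -43 [-0.06  0.82  0.07  2.04 -0.18  0.29 -0.6 ]
(0.56, 0.02, 0.28) 150 [ 0.27  0.63 -0.66  1.71  0.46  0.96  2.05]
(0.56, 0.02, 0.28) -30 [-0.25  0.57  0.21  1.74 -0.15  0.84 -0.49]
3.475
```

View pics/w1.png

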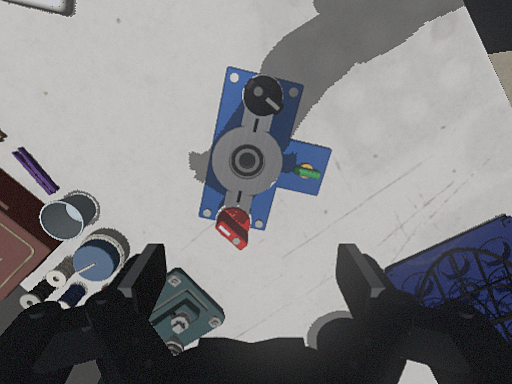

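The wrist view shows the black knob at (262,95), the red at (234,228) and the ring centre at (247,160), with the fixture as expected. I'll hover over the red knob for a precise look.

```bash
python3 - <<'E'
from h import *
robot.movep([.615,.08,.18],down(np.radians(180)))
d=snap("wrist"); print(monitor.sense()["time_s"])
np.save("w2.npy",d,allow_pickle=True)
c=project(d,[[.6175,.0803,.094]])[0]; print(c)
x,y=(int(v) for v in c); x0,y0=max(0,x-75),max(0,y-65)
a=cv2.resize(d["color"][y0:y0+130,x0:x0+150],None,fx=4,fy=4,interpolation=cv2.INTER_CUBIC); print(x0,y0)
cv2.imwrite("pics/w2.png",a[:,:,::-1])
E
```

```text
4.1
[247.16052831 201.92728624]
172 136
```

View pics/w2.png

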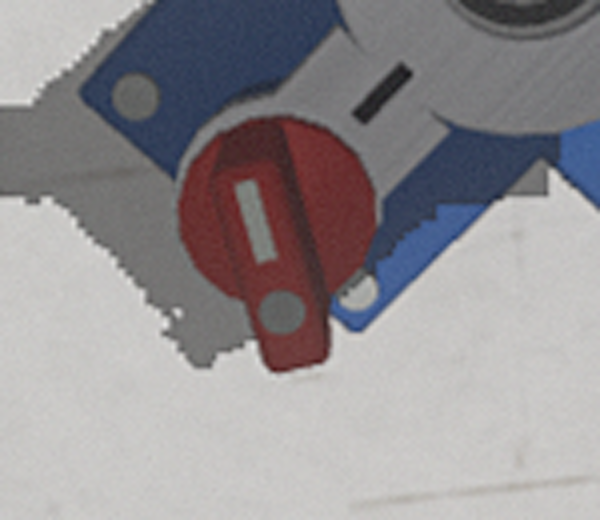

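Crop: the red disc's centre is near (278,213), the bar's top face runs from (243,165) to (299,366), the stripe is at (255,222) and the dot at (281,312). I'll turn these into world points.

```bash
python3 - <<'E'
from h import *
d=np.load("w2.npy",allow_pickle=True).item()
f=lambda u:np.array(u,float)/4-.375+[172,136]
a=plane(d,f([(243,165),(299,366),(247,183),(264,260),(281,312)]),.094)
print("ends",a[:2],"len",np.linalg.norm(a[0]-a[1]),"mid",a[:2].mean(0))
print("disc",plane(d,f([(278,213),(178,213),(378,213)]),.064))
v=a[0]-a[1]; w=a[2]-a[4]; print(np.degrees([np.arctan2(v[1],v[0]),np.arctan2(w[1],w[0])]))
l=plane(d,f([(408,66),(360,118)]),.052); l=l[0]-l[1]; print("line",np.degrees(np.arctan2(l[1],l[0])))
# black: from top & w1
w1=np.load("w1.npy",allow_pickle=True).item()
p=plane(w1,[(234,228),(262,95)],.09);print(p)
hsv=cv2.cvtColor(w1["color"],cv2.COLOR_RGB2HSV)
a=cv2.resize(w1["color"][65:125,230:300],None,fx=7,fy=7,interpolation=cv2.INTER_CUBIC);cv2.imwrite("pics/w1b.png",a[:,:,::-1])
E
```

```text
ends [[0.62829156 0.06050396 0.094     ]
 [0.61825239 0.10132677 0.094     ]] len 0.04203910241535272 mid [0.62327197 0.08091537 0.094     ]
disc [[0.62300982 0.07971601 0.064     ]
 [0.6443946  0.07965607 0.064     ]
 [0.60162294 0.07977591 0.064     ]]
[-76.18393992 -76.97855419]
line -131.78225436079714
[[ 0.61626734  0.07613925  0.09      ]
 [ 0.51528386 -0.03692572  0.09      ]]
```

The red axis is at (0.623, 0.080) with the stripe at -76.5° and the stop at about -132°, so it needs about 0.97 rad. I'll grasp it and turn with joint 7 only, watching the torque.

```bash
cat > turn.py <<'E'
from h import *
def turn(c,yaw,expect,z=.089):
    """grasp bar at c with closing line yaw (deg), turn clockwise expect deg, then on to the stop"""
    gripper_to(.055)
    robot.movep([c[0],c[1],.15],down(np.radians(yaw)))
    print("hit",robot.move_l([c[0],c[1],z],speed=.08,guard=8))
    gripper_to(0.)
    s=monitor.sense(); print("grip",s["grip_width"],s["tcp_pos"],s["ft_force"].round(1),s["wrist_torque"].round(2),s["finger_force"],s["time_s"])
    q=np.array(robot_q:=s["joint_pos"],float); t=0
    while t<expect+14:
        st=12 if t<expect-14 else 2
        t+=st; g=q.copy(); g[6]-=np.radians(t); robot.move_j(g)
        s=monitor.sense(); tz=s["wrist_torque"][2]
        print(t,np.degrees(s["joint_pos"][6]-q[6]).round(1),s["wrist_torque"].round(2),s["ft_force"].round(1),s["time_s"])
        if t>expect-10 and abs(tz)>.8: break
    return s
E
python3 - <<'E'
from turn import *
turn((.623,.0803),193.5,55.5)
E
```

```text
hit False
grip 0.012942560482594285 [0.62377283 0.08042228 0.08965181] [ 1.3 -0.2  2.9] [-0.06 -0.17 -0.01] 61.42750382423401 6.1667
12 -11.8 [ 0.05  0.13 -0.03] [-0.7 -0.3  2.9] 6.4833
24 -23.7 [ 0.01  0.43 -0.02] [-1.   0.7  3.3] 6.8
36 -35.6 [ 0.02  0.75 -0.1 ] [-2.3  1.2  4.2] 7.1167
48 -47.6 [ 0.13  1.05 -0.1 ] [-4.8  0.2  5.1] 7.4333
50 -49.6 [ 0.14  1.08 -0.08] [-4.8  0.5  5.4] 7.6833
52 -51.6 [ 0.17  1.11 -0.06] [-3.9  0.9  5.5] 7.9333
54 -53.6 [ 0.15  1.07 -0.02] [-4.1  0.5  6.2] 8.1833
56 -55.6 [ 0.14  1.12 -0.05] [-5.3  0.5  5.1] 8.4333
58 -57.5 [0.11 1.08 0.45] [-4.   0.1  6.4] 8.6833
60 -59.4 [-0.01  1.01  1.37] [-5.4  0.5  5.6] 8.9333
```

The torque rose sharply at about 57°, as expected at the end stop. I'll release, lift and verify.

```bash
python3 - <<'E'
from h import *
gripper_to(.055)
p=monitor.sense()["tcp_pos"]; robot.move_l([p[0],p[1],.16],speed=.12)
robot.movep([.623,.08,.18],down(np.radians(180)))
d=snap("wrist"); np.save("w3.npy",d,allow_pickle=True)
robot.movep([.516,-.039,.18],down(np.radians(180)))
e=snap("wrist"); np.save("w4.npy",e,allow_pickle=True); print(monitor.sense()["time_s"])
out=[]
for im,P in((d,[.623,.08,.094]),(e,[.516,-.039,.094])):
    c=project(im,[P])[0]; x0,y0=int(c[0])-50,int(c[1])-65; print(x0,y0)
    out.append(cv2.resize(im["color"][y0:y0+130,x0:x0+100],None,fx=4,fy=4,interpolation=cv2.INTER_CUBIC))
o=np.hstack(out); o=cv2.convertScaleAbs(o,alpha=1.6); cv2.imwrite("pics/w3.png",o[:,:,::-1])
E
```

```text
11.625
200 137
201 136
```

View pics/w3.png

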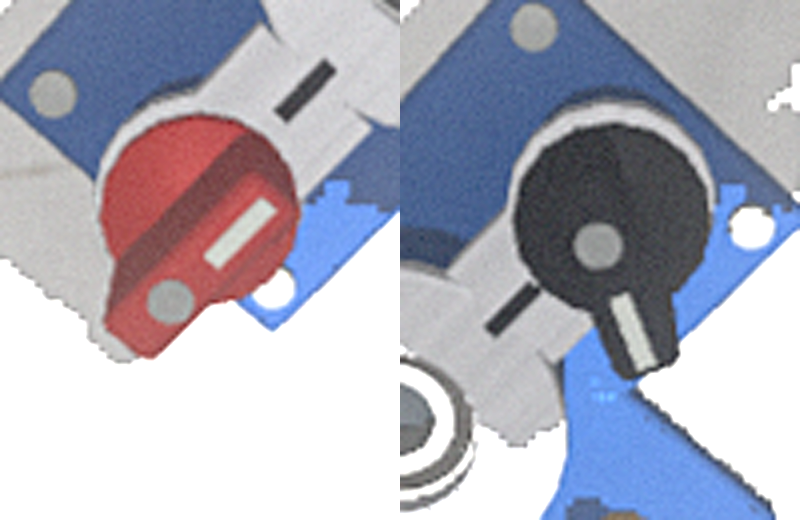

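The red stripe is now parallel to the line on the ring. On the black knob the disc's centre is at about (612,218), the dot at (598,246) and the stripe runs (620,293)–(646,368), so I'll compute its pose.

```bash
python3 - <<'E'
from h import *
ang=lambda v:np.degrees(np.arctan2(v[1],v[0]))
d=np.load("w3.npy",allow_pickle=True).item(); f=lambda u,o:np.array(u,float)/4-.375+o
a=plane(d,f([(170,301),(208,260),(274,205)],(200,137)),.094); l=plane(d,f([(280,117),(331,66)],(200,137)),.052)
b2=plane(d,f([(170,301),(241,232)],(200,137)),.094)
print("red",ang(b2[1]-b2[0]),"line",ang(l[1]-l[0]),plane(d,f([(200,213)],(200,137)),.064))
e=np.load("w4.npy",allow_pickle=True).item()
a=plane(e,f([(198,246),(220,293),(246,368),(233,330)],(201,136)),.094); l=plane(e,f([(135,288),(90,330)],(201,136)),.052)
print("black",ang(a[3]-a[0]),ang(a[2]-a[1]),"line",ang(l[1]-l[0]),"disc",plane(e,f([(212,218)],(201,136)),.064))
print(a)
r=np.load("w2.npy",allow_pickle=True).item(); a2=plane(r,f([(255,222),(281,312)],(172,136)),.094); print("red dot/stripe mid",a2.mean(0))
print("blk mid",(a[3]+a[0])/2)
E
```

```text
red -134.0655634361131 line -133.84082994230624 [[0.62341088 0.0801134  0.064     ]]
black 111.2805926711327 108.01286840288678 line 44.53112251145309 disc [[ 0.51430367 -0.03774322  0.064     ]]
[[ 0.51717142 -0.04220807  0.094     ]
 [ 0.51298366 -0.03264336  0.094     ]
 [ 0.50784718 -0.01684698  0.094     ]
 [ 0.51044351 -0.02493461  0.094     ]]
red dot/stripe mid [0.6239582  0.08075998 0.094     ]
blk mid [ 0.51380747 -0.03357134  0.094     ]
```

```bash
python3 - <<'E'
from turn import *
turn((.5135,-.0357),200,64)
gripper_to(.055)
p=monitor.sense()["tcp_pos"]; robot.move_l([p[0],p[1],.16],speed=.12)
robot.movep([.563,.022,.28],down(np.radians(150)))
d=snap("wrist"); print(monitor.sense()["time_s"])
o=cv2.resize(d["color"][50:260,150:350],None,fx=2.8,fy=2.8,interpolation=cv2.INTER_CUBIC); cv2.imwrite("pics/w5.png",cv2.convertScaleAbs(o,alpha=1.5)[:,:,::-1])
E
```

```text
hit False
grip 0.01302764393771883 [ 0.51433361 -0.03547835  0.0895563 ] [ 1.2 -1.1  4. ] [-0.07 -0.17  0.02] 61.33727431297302 13.5417
12 -11.8 [ 0.02  0.02 -0.11] [0.4 0.6 1.4] 13.8583
24 -23.7 [ 0.03  0.07 -0.07] [-0.1 -0.1  2.8] 14.175
36 -35.6 [ 0.05  0.07 -0.05] [-0.4 -0.1  1.1] 14.4917
48 -47.6 [ 0.05  0.16 -0.09] [-0.7 -0.3  3.6] 14.8083
60 -59.6 [ 0.19  0.19 -0.13] [-0.8  0.8  3.7] 15.125
62 -61.8 [ 0.21  0.3  -0.02] [-0.8 -0.   2.8] 15.375
64 -63.8 [0.09 0.32 0.45] [-1.6 -0.3  4.2] 15.625
66 -65.8 [-0.02  0.26  1.42] [-1.8  0.4  4.2] 15.875
17.7583
```

View pics/w5.png

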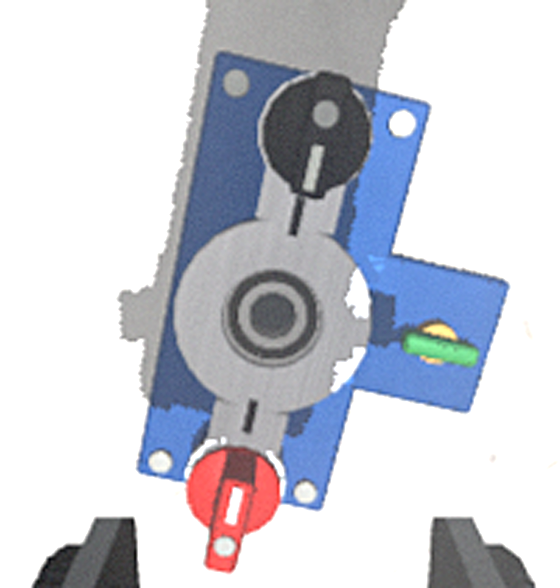

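Both stripes, red at (233,505) and black at (315,167), point along their lines on the ring. The green valve looks unturned and the gripper is clear, so I'm handing in.

```bash
python3 -c "
from rig import job_done
print(job_done())"
```

```text
the job is handed in; nothing more can be done
None
```

I tightened the red knob and then the black one, each to its end stop (torque rise felt, stripes lined up in the wrist view), left the green valve alone, and handed the job in at about 18 s.

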